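# Set a birdhouse drip cap and hold its hanging stem centred for bonding

## Task

Swing the red clamp handle up over centre so that the toggle clamp presses the copper drip cap fully home on the roof ridge, then swing the clamp fully back open. Take the brass hanging stem from the rack and lower it through the cap into the freshly primed bore without touching cap, roof or clamp, until the black band on the stem is level with the top of the cap; finish still holding it there, upright and centred in the hole, ready for the glue. Leave the sander, the nest cup and the walnut perch peg where they are.

Things in the scene. Friction and masses are not known exactly. Their poses are not given: they have to be found in the camera images.
- jig: Fixed jig: plywood board 190 x 290 x 18 mm, on it a small gable roof (flat ridge along jig y, 50 x 116 mm, top 80 mm above the work surface, boards sloping to x = +-92 mm) and a toggle clamp on a pine riser at the ridge's +y end. Origin: on the work surface under the bore; the bore axis is the jig's z axis. Clamp bar and handle swing in the jig's y-z plane
- cap_mouth (a point): Centre of the 22 mm hole in the top of the copper drip cap (48 mm wide, 10 mm high cone on the ridge); moves down with the cap, 90 mm above the work surface when home. The 22 mm hole goes straight down through cap and ridge, 72 mm in all. The closed clamp's pad covers it
- drip_cap (a joint): How far the drip cap still stands proud of its seat on the ridge, m: 0.004 to 0.008 at the start, 0 = fully home. It is a stiff press fit (about 6 N), stays where it is pushed and does not come out by itself
- clamp_handle (a joint): Handle angle, rad: 0 = fully open (start; handle 18 degrees above level, pointing to jig +y, bar up and tipped back), 1.257 = closed stop (handle upright, bar level, pad on the cap). Dead centre lies 0.05 before the stop; past it the clamp stays shut by itself. The swing needs up to about 10 N at the grip; the handle stays where it is left
- handle_hinge (a point): Centre of the handle's hinge pin, 136 mm above the work surface, 94 mm from the bore axis along jig +y; the hinge axis is parallel to jig x
- handle_grip (a point): Grip point in the middle of the red handle grip, 95 mm from the hinge; the grip is 18 mm thick along the hinge axis, 22 mm the other way, and reaches from 62 to 122 mm from the hinge. It can be pinched from above across the 18 mm (fingers closing along jig x) and carried round the hinge, turning in the fingers (it may lag up to 0.15 rad in them, so watch the handle, not the hand)
- stem: Brass hanging stem, plain round rod 12 mm thick, 170 mm long, about 0.14 kg, upright in one of the two holes of the rack. Origin: centre of its foot (lower end); z points up along the rod. At the start the foot is 10 mm above the work surface
- stem_foot (a point): Centre of the stem's foot (lower end)
- stem_mark (a point): On the stem's axis in the middle of its 6 mm wide black band, 50 mm above the foot
- rack: Wooden rack block, fixed, 140 x 50 x 55 mm, with two holes 13.5 mm wide, 45 mm deep, at x = +-40 mm on its own x axis; stem in one, walnut perch peg in the other. Origin: centre of its underside
- perch_peg: Walnut perch peg, 12 mm thick, 98 mm long, upright in the other hole of the rack; bystander. Origin: its foot
- nest_cup: White ceramic nest cup, 94 mm wide, 42 mm high; bystander. Origin: centre of its underside
- sander: Red metal hand sander, 165 x 85 mm, 75 mm high; bystander. Origin: centre of its underside
- clamp_foot: Rubber-faced pressure foot, 30 mm wide, fixed on the spindle at the free end of the clamp bar. Origin: centre of its face. It stands high behind the ridge when the clamp is open and covers the cap's hole when it is closed
Not all that is in view belongs to the job. Leave any purple or turquoise look-alike of the clamp_foot alone.

How it is judged:
By the outcome, as a careful person would: the job done as asked, in the order asked, and still so for the second after the job is handed in, while the arm keeps its last pose, push and grip.
It also fails if it takes over 72 s, if anything falls off the work surface, if the arm or the gripper's body presses on something with over 40 N, if the wrist force passes 120 N, or if a joint passes its speed limit or range.

## Robot

A 6-joint arm with a two-finger parallel gripper is mounted at the origin on the work surface. World frame = base frame: x ahead of the robot, y to its left, z up, the work surface at z = 0. Lengths are in m, angles in rad, forces in N, time in s.
With the tool pointing down it reaches from about 0.375 to 0.975 m from the base axis. Payload 3.8 kg.
Tool frame: the origin (TCP) lies midway between the tips of the shut fingers; the grasp point (between the pads) lies 19 mm behind it; z points along the fingers, y is the line along which they close (so a half turn about z gives the same grasp; the last joint's range is limited). The gripper opens to 85 mm and grips with 20 to 120 N. Pads are 22 mm wide; open, the fingers measure 114 mm over their backs; the gripper's body (76 mm by 85 mm) begins 54 mm behind the grasp point. The pads swing forward as they close: fully open they stand 13 mm farther back than shut.
Start: joints at [1.244, 0.264, 1.604, -0, 1.274, -0.037], TCP at [0.193, 0.647, 0.231] pointing down, gripper open.
Joint ranges: [-2.63, 2.63], [-0.94, 2.18], [0.31, 2.57], [-1.31, 4.45], [0, 2.66], [-2.55, 2.55]. Speed limits (rad/s): [2.57, 2.57, 3.14, 3.14, 3.14, 3.14].

## Interface

Orientations are given as [roll, pitch, yaw] about the fixed x, y, z axes, in that order (R = Rz(yaw) Ry(pitch) Rx(roll)).
In Python, from rig import observe, capture, camera_model, finish_job gives the robot as it stands. The module is installed in compiled form; this text tells all that it offers.
- The arm moves only by the tool send_rows, never from a script. Its argument "series" is a list of rows, each an object of numbers: "rx", "ry", "rz": the turn, a rotation vector about the tool's x, y, z in degrees; "tx", "ty", "tz": the shift along the tool's x, y, z in cm; "grip": the closure, from -1 (fully open) to 1 (shut). A call has 1 to 12 rows; each row shifts and turns the commanded pose from where the row before left it, along the tool's axes as they then stand; what a row does not reach is not made up. A row lasts 1/10 s, in which the tool goes at most 50 mm and 8.59 degrees, less where a joint would pass 70% of its speed; a pose out of reach is approached as far as the arm can. A call with a gripper value outside its range is refused whole. The fingers move at their own pace and stop on an object; the grip force is fixed at half the most. Time passes only in rows, so rows that do not move let the fingers close. It gives the time, the measured TCP pose, the force, the opening and the grip force at its end, in the units of the state.
- observe(): the state, without advancing time (a new reading comes with each control period).
- capture(name): name is "scene" or "top"; returns (picture, depth): 420x560x3 uint8, red, green, blue; 420x560 float32, m along the optical axis (not along the pixel's ray), 0 where there is no reading.
- camera_model(name): a dict with "fx", "fy", "cx", "cy" (pixels), "world_to_cam" (4x4, takes a point from world to camera coordinates). Camera axes: x right, y up, looking along -z (the intrinsics and any distortion apply to the point x, -y, -z); pixel columns grow to the right and rows downward; lengths in m; the calibration is good to about 2 mm. A picture is of the moment at which its call begins. camera_model takes no time and is no camera call.
- finish_job(): hands the job in; it is judged then, once.
The state is a dict: "clock": time; "qpos": joint angles; "qd": joint speeds; "joint_torque": joint torques, N m; "position": TCP position; "ee_rot": TCP orientation; "ft_force": force on the tool from outside, world axes, zero at the start; "ft_torque": the same for the moment, N m; "gripper_width": finger opening in m; "grasp_force": force on a finger pad.
Only numpy, scipy, OpenCV 4.12 (cv2) and the standard library are available. Lean on these libraries where they do the work, as an engineer would, in place of code of your own. Each camera call takes 0.05 s, during which the arm holds its last target. There are 200 camera calls.

## Working session

There is one attempt and no reset: what is moved stays moved. The work goes in short steps, Python scripts to look and compute and a tool call to move; the robot and the scene stay as the last step left them, time stands still between calls to the robot, and variables do not carry over. Pictures are saved under pics/ and viewed, at most 11 in all, crops included, and the job is handed in when it is done.

Besides the shell and the picture viewer there is one more tool, called in YAML: its name, and indented under it one key for each argument. send_rows: Moves the arm, as the interface text tells. Its arguments: {"type":"object","properties":{"series":{"type":"array"}},"required":["series"]}

```bash
mkdir -p pics; cat > h.py <<'E'
import numpy as np,cv2
from rig import observe,capture,camera_model,finish_job
def snap(n,f=None):
    im,d=capture(n)
    np.savez('last_%s.npz'%n,im=im,d=d)
    if f: cv2.imwrite('pics/'+f,im[:,:,::-1])
    return im,d
def world(n,d):
    m=camera_model(n);T=np.linalg.inv(m['world_to_cam'])
    v,u=np.mgrid[:d.shape[0],:d.shape[1]]
    P=np.stack([(u-m['cx'])/m['fx']*d,-(v-m['cy'])/m['fy']*d,-d],-1)
    return P@T[:3,:3].T+T[:3,3]
def ray(n,u,v,z):
    m=camera_model(n);T=np.linalg.inv(m['world_to_cam'])
    r=T[:3,:3]@np.array([(u-m['cx'])/m['fx'],-(v-m['cy'])/m['fy'],-1]);o=T[:3,3]
    return o+r*(z-o[2])/r[2]
def proj(n,p):
    m=camera_model(n);q=m['world_to_cam']@np.append(p,1)
    return m['cx']+m['fx']*q[0]/-q[2],m['cy']-m['fy']*q[1]/-q[2]
E
python3 - <<'E'
from h import *
for n in('scene','top'):
    im,d=snap(n,n+'0.png'); m=camera_model(n);print({k:(np.round(v,3).tolist()) for k,v in m.items()}); print((d==0).mean())
print(observe())
E
```

```text
{'fx': 417.642, 'fy': 417.642, 'cx': 274.304, 'cy': 211.366, 'world_to_cam': [[-0.771, 0.637, 0.023, 0.463], [-0.36, -0.465, 0.809, 0.086], [0.525, 0.615, 0.588, -1.175], [0.0, 0.0, 0.0, 1.0]]}
0.004175170068027211
{'fx': 445.213, 'fy': 445.213, 'cx': 282.799, 'cy': 213.509, 'world_to_cam': [[-0.009, -1.0, 0.0, -0.002], [0.979, -0.009, 0.203, -0.6], [-0.203, 0.002, 0.979, -1.14], [0.0, 0.0, 0.0, 1.0]]}
0.004030612244897959
{'clock': 0.1, 'qpos': array([ 1.24406309e+00,  2.64690494e-01,  1.60526670e+00, -4.88936996e-05,
        1.27370330e+00, -3.68850789e-02]), 'qd': array([-0.00041662,  0.00042035, -0.0033105 ,  0.00122817,  0.00209825,
        0.0013561 ]), 'joint_torque': array([-1.84292730e-06, -5.16705000e+01, -3.68590021e+01, -1.83178049e-04,
        6.30496317e-03,  9.23375126e-06]), 'position': array([0.19271014, 0.64620097, 0.23006218]), 'ee_rot': array([-3.13952450e+00, -2.95648769e-05,  2.85175882e+00]), 'ft_force': array([-0.39738735,  0.41768943, -0.49610539]), 'ft_torque': array([ 0.01477306,  0.03776991, -0.02512143]), 'grasp_force': 0.0, 'gripper_width': 0.08544134597996401}
```

View pics/scene0.png

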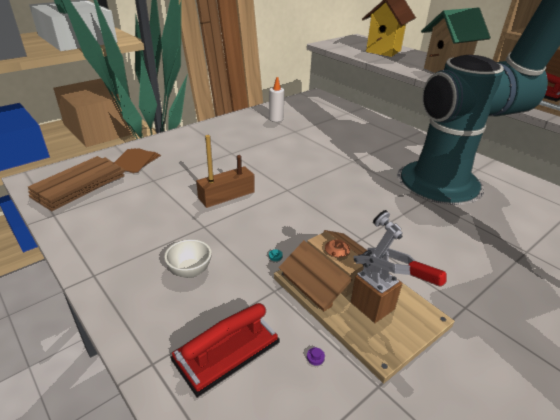

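View pics/top0.png

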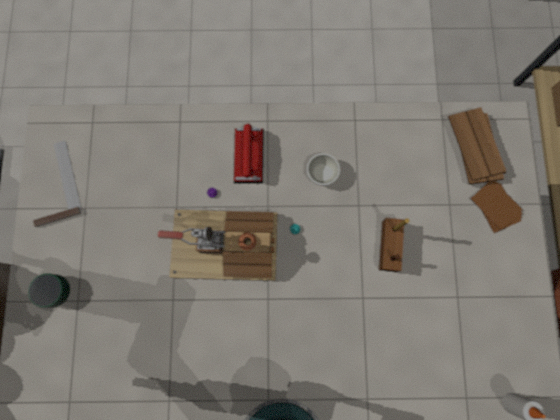

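The scene view shows the red grip at (427,272), the copper cap at (338,247), the stem at (210,158) and the rack at (226,187). In the top view they are the cap at (248,241), the grip at (170,235), the stem top at (405,221) and the rack at (393,245).

```bash
python3 - <<'E'
from h import *
W={}
for n in('scene','top'):
    z=np.load('last_%s.npz'%n);im=z['im'];W[n]=(im,cv2.cvtColor(im,cv2.COLOR_RGB2HSV),world(n,z['d']))
def crop(n,u0,u1,v0,v1,s,f):
    c=W[n][0][v0:v1,u0:u1,::-1]
    return cv2.resize(c,None,fx=s,fy=s,interpolation=cv2.INTER_CUBIC)
a=crop('scene',260,460,195,355,4,'');b=crop('top',155,295,195,295,4,'')
cv2.imwrite('pics/c1.png',a);
c=crop('top',370,420,205,280,6,'');e=crop('scene',190,265,125,210,5,'')
H=max(b.shape[0],c.shape[0]);
cv2.imwrite('pics/c2.png',np.hstack([np.pad(b,((0,H-b.shape[0]),(0,0),(0,0)))[:, :500],c[:, :300]]))
def st(n,box,f,name):
    u0,u1,v0,v1=box;im,h,P=W[n];m=np.zeros(h.shape[:2],bool);m[v0:v1,u0:u1]=1
    m&=f(h.astype(int),P);q=P[m];vv,uu=np.nonzero(m)
    print(n,name,m.sum(),'px',uu.mean().round(1),vv.mean().round(1),'mean',q.mean(0).round(4),'min',np.percentile(q,2,0).round(4),'max',np.percentile(q,98,0).round(4))
    return q,uu,vv
red=lambda h,P:((h[...,0]<6)|(h[...,0]>174))&(h[...,1]>170)&(h[...,2]>60)
for n,b in(('scene',(400,460,250,295)),('top',(150,190,220,250))):
    q,uu,vv=st(n,b,red,'grip'); 
    if len(q)>5:
        U,S,V=np.linalg.svd(q-q.mean(0),full_matrices=False);print(V[0])
# heights by point cloud: ridge top, surface
im,h,P=W['top']
print('surf z',np.median(P[100:120,330:420,2]),'ridge',P[225:260,228:272,2][::4,::4].round(3))
im,h,P=W['scene'];print('surf z scene',np.median(P[300:340,330-60:360-70,2]))
# board corners region in top
E
```

```text
scene grip 496 px 427.7 273.0 mean [0.5308 0.271  0.172 ] min [0.5222 0.2423 0.1574] max [0.5352 0.2954 0.1833]
[0.00168608 0.96380039 0.26661952]<stdin>:16: RuntimeWarning: Mean of empty slice.
  ret = ret.dtype.type(ret / rcount)
  ret = um.true_divide(
Traceback (most recent call last):
IndexError: index -1 is out of bounds for axis 0 with size 0
```

View pics/c1.png

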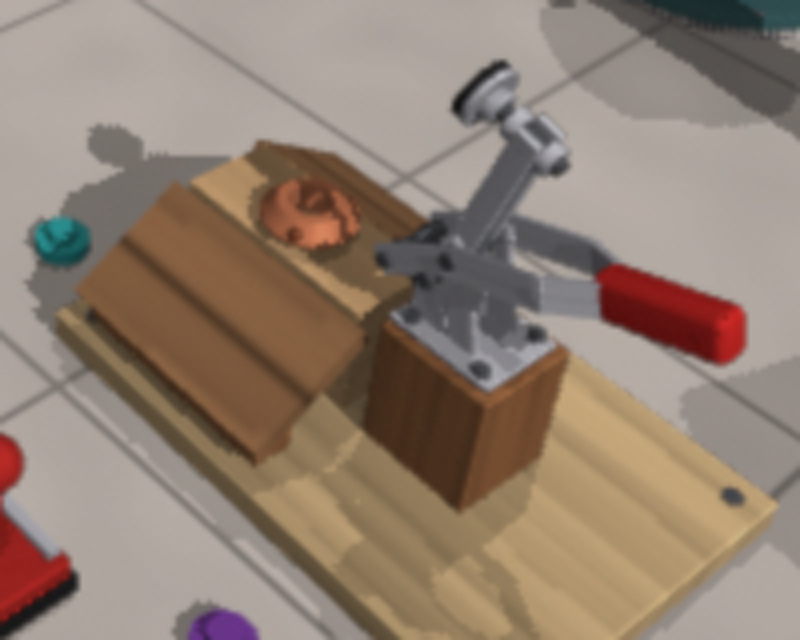

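View pics/c2.png

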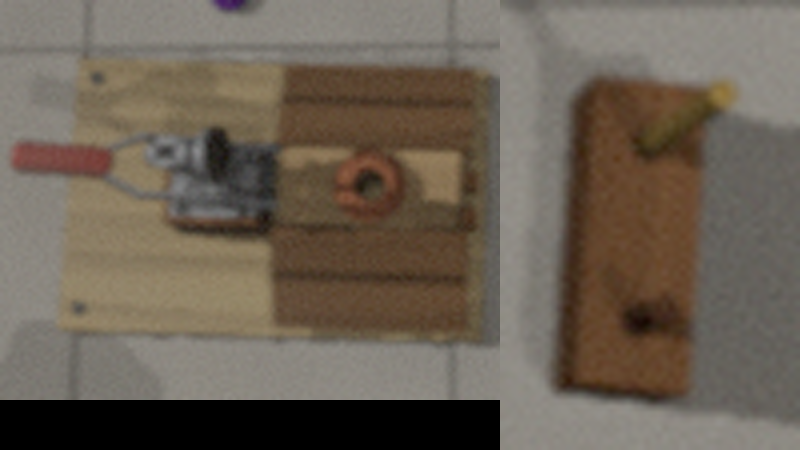

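The scene crop shows the cap with its hole, the clamp open and the grip at scene px (428,273). The top crop puts the cap hole at about (247.5,240.8) and the stem top at (405,220), leaning only by perspective.

```bash
python3 - <<'E'
from h import *
W={}
for n in('scene','top'):
    z=np.load('last_%s.npz'%n);im=z['im'];W[n]=(im,cv2.cvtColor(im,cv2.COLOR_RGB2HSV).astype(int),world(n,z['d']))
def st(n,box,f,name):
    u0,u1,v0,v1=box;im,h,P=W[n];m=np.zeros(h.shape[:2],bool);m[v0:v1,u0:u1]=1
    m&=f(h,P);q=P[m];vv,uu=np.nonzero(m)
    if len(q)==0: print(name,'none');return
    print(n,name,m.sum(),'px',uu.mean().round(1),vv.mean().round(1),'mean',q.mean(0).round(4),'min',np.percentile(q,3,0).round(4),'max',np.percentile(q,97,0).round(4))
    return q,uu,vv
for (n,u,v) in (('top',170,235),('top',256,241),('top',238,241),('top',248,233),('top',248,241),('top',393,245),('scene',325,243),('scene',350,250),('top',405,221)): print(n,u,v,W[n][1][v,u],W[n][2][v,u].round(3))
st('top',(150,184,225,245),lambda h,P:((h[...,0]<8)|(h[...,0]>172))&(h[...,1]>95),'grip')
cop=lambda h,P:((h[...,0]<11)|(h[...,0]>175))&(h[...,1]>110)&(P[...,2]>.075)
for n,b in(('top',(235,262,228,254)),('scene',(320,356,230,265))):
    r=st(n,b,cop,'cap')
    if r:
        c=cv2.convexHull(np.stack(r[1:],1).astype(np.int32));print(cv2.fitEllipse(c),W[n][1].shape)
        e=cv2.fitEllipse(c)[0]
        for z in(.085,.090): print(z,ray(n,*e,z).round(4))
print('hole ray',ray('top',247.5,240.8,.095).round(4))
# ridge plane, board, rack from top clouds
P=W['top'][2]
for name,b,lo,hi in(('ridge',(220,280,200,285),.072,.083),('board',(160,290,195,295),.010,.026),('rack',(370,420,205,285),.045,.062),('roof',(222,280,200,285),.03,.083)):
    u0,u1,v0,v1=b;q=P[v0:v1,u0:u1].reshape(-1,3);q=q[(q[:,2]>lo)&(q[:,2]<hi)]
    print(name,len(q),np.median(q[:,2]).round(4),[np.round(x,4) for x in cv2.minAreaRect(q[:,:2].astype(np.float32))])
# stem from scene
q=W['scene'][2][130:180,200:220].reshape(-1,3);q=q[(q[:,2]>.075)&(q[:,2]<.2)]
print('stem',len(q),np.median(q,0).round(4),q[:,2].max()); 
for lo in(.08,.11,.14,.16):
    s=q[(q[:,2]>lo)&(q[:,2]<lo+.03)];print(lo,np.median(s,0).round(4))
print('stem top ray',ray('top',405,220.5,.18).round(4), 'surf',np.median(P[100:120,330:420,2]))
E
```

```text
top 170 235 [  5 116 123] [0.526 0.267 0.171]
top 256 241 [ 12 118  84] [0.522 0.063 0.081]
top 238 241 [ 13 110  88] [0.522 0.11  0.086]
top 248 233 [ 10 130  96] [0.543 0.084 0.089]
top 248 241 [ 22 104  66] [0.532 0.09  0.015]
top 393 245 [ 13 149  99] [ 0.512 -0.302  0.055]
scene 325 243 [ 16 115 106] [0.52  0.055 0.081]
scene 350 250 [ 14 118 106] [0.496 0.099 0.08 ]
top 405 221 [ 21 144 122] [ 0.554 -0.302  0.181]
top grip 135 px 170.7 234.3 mean [0.5272 0.2641 0.1739] min [0.5209 0.2409 0.165 ] max [0.5336 0.2899 0.1831]
top cap 103 px 246.8 240.8 mean [0.5217 0.0865 0.0927] min [0.5026 0.0682 0.0864] max [0.54   0.1044 0.0986]
((246.9704132080078, 241.0192413330078), (16.297555923461914, 18.162052154541016), 174.3267822265625) (420, 560, 3)
0.085 [0.5221 0.0868 0.085 ]
0.09 [0.5214 0.0864 0.09  ]
scene cap 323 px 337.1 248.1 mean [0.5241 0.0901 0.0937] min [0.5045 0.0702 0.0834] max [0.5402 0.1073 0.097 ]
((337.1886291503906, 248.0941619873047), (16.403966903686523, 24.677549362182617), 97.71987915039062) (420, 560, 3)
0.085 [0.516  0.0839 0.085 ]
0.09 [0.5206 0.0875 0.09  ]
hole ray [0.5212 0.0846 0.095 ]
ridge 915 0.0778 [array([0.5209, 0.0913]), array([0.1376, 0.0844]), np.float64(87.9628)]
board 3123 0.0173 [array([0.5468, 0.1565]), array([0.2906, 0.2349]), np.float64(87.7857)]
rack 910 0.054 [array([ 0.517 , -0.3019]), array([0.0519, 0.1412]), np.float64(83.3023)]
roof 2919 0.0631 [array([0.5219, 0.086 ]), array([0.1332, 0.1812]), np.float64(88.2014)]
stem 206 [ 0.5553 -0.3046  0.1327] 0.18214250146205518
0.08 [ 0.5547 -0.3046  0.095 ]
0.11 [ 0.5553 -0.3038  0.125 ]
0.14 [ 0.5559 -0.304   0.1557]
0.16 [ 0.555  -0.3047  0.1729]
stem top ray [ 0.555  -0.3027  0.18  ] surf -0.000794691757733057
```

send_rows:
  series:
    - {"rz":8.4,"grip":-1}
    - {"rz":8.4,"grip":-1}
    - {"rz":8.4,"grip":-1}
    - {"rz":8.4,"grip":-1}
    - {"rz":8.4,"grip":-1}
    - {"rz":8.4,"grip":-1}
    - {"rz":8.4,"grip":-1}
    - {"rz":8.4,"grip":-1}
    - {"rz":8.4,"grip":-1}

```text
schema error: expected keys rx, ry, rz, tx, ty, tz, grip
```

```bash
cat >> h.py <<'E'
from scipy.spatial.transform import Rotation as Rn
O=np.array([.5217,.0865,0]);YAW=np.deg2rad(-2.2)
RJ=Rn.from_euler('z',YAW).as_matrix()
def jig(p): return RJ.T@(np.asarray(p)-O)
def fromjig(p): return RJ@np.asarray(p)+O
def delta(target,rpy=None):
    s=observe();R=Rn.from_euler('xyz',s['ee_rot']);d=R.inv().apply(np.asarray(target)-s['position'])*100
    out=[d.round(2)]
    if rpy is not None: out.append(np.rad2deg((R.inv()*Rn.from_euler('xyz',rpy)).as_rotvec()).round(2))
    print('t',round(s['clock'],2),'pos',s['position'].round(4),'rpy',np.rad2deg(s['ee_rot']).round(2),'F',s['ft_force'].round(1),'w',round(s['gripper_width'],4),'gf',round(s['grasp_force'],1),'-> cm/deg',*out)
E
python3 - <<'E'
from h import *
for n in('scene','top'):
    z=np.load('last_%s.npz'%n);P=world(n,z['d'])
    q=(P.reshape(-1,3)-O)@RJ;im=z['im'].reshape(-1,3).astype(int)
    m=(abs(q[:,0])<.04)&(q[:,1]>-.03)&(q[:,1]<.14)&(q[:,2]>.11)
    for lo in np.arange(.11,.28,.02):
        s=q[m&(q[:,2]>lo)&(q[:,2]<lo+.02)]
        if len(s)>3: print(n,lo.round(2),len(s),'x',np.percentile(s[:,0],[3,97]).round(3),'y',np.percentile(s[:,1],[3,97]).round(3),'zmax',s[:,2].max().round(3))
# stem axis by edges in scene
z=np.load('last_scene.npz');h=cv2.cvtColor(z['im'],cv2.COLOR_RGB2HSV).astype(int)
for v in(137,145,153,161,169):
    print(v,[(u,*h[v,u]) for u in range(203,218)])
zt=np.load('last_top.npz');ht=cv2.cvtColor(zt['im'],cv2.COLOR_RGB2HSV).astype(int)
print(ht[215:228,398:412,0]);print(ht[215:228,398:412,2])
print('grip target'); delta(fromjig([0,.094+.0904,.26]),[np.pi,0,np.pi/2+YAW])
E
```

```text
scene 0.11 270 x [-0.02   0.018] y [0.058 0.104] zmax 0.13
scene 0.13 455 x [-0.022  0.017] y [0.082 0.135] zmax 0.15
scene 0.15 220 x [-0.022  0.016] y [0.09  0.139] zmax 0.17
scene 0.17 92 x [-0.009  0.006] y [0.094 0.109] zmax 0.19
scene 0.19 278 x [-0.01  0.01] y [0.08  0.122] zmax 0.21
scene 0.21 147 x [-0.012  0.011] y [0.08  0.101] zmax 0.225
top 0.11 135 x [-0.02   0.018] y [0.058 0.087] zmax 0.13
top 0.13 89 x [-0.02   0.018] y [0.078 0.132] zmax 0.15
top 0.15 30 x [-0.019  0.019] y [0.098 0.138] zmax 0.164
top 0.17 8 x [-0.009 -0.006] y [0.096 0.105] zmax 0.184
top 0.19 119 x [-0.014  0.009] y [0.075 0.121] zmax 0.21
top 0.21 71 x [-0.014  0.012] y [0.078 0.097] zmax 0.227
137 [(203, np.int64(13), np.int64(24), np.int64(169)), (204, np.int64(14), np.int64(31), np.int64(155)), (205, np.int64(17), np.int64(86), np.int64(127)), (206, np.int64(19), np.int64(148), np.int64(143)), (207, np.int64(19), np.int64(154), np.int64(159)), (208, np.int64(19), np.int64(152), np.int64(161)), (209, np.int64(19), np.int64(130), np.int64(153)), (210, np.int64(17), np.int64(62), np.int64(148)),
[... 4204 characters left out ...]
 143]
 [116 111 112 110 117 118 122 128 134 137 142 137 144 144]
 [111 109 101 101 100  99 107 131 146 142 140 139 141 142]
 [110 109 106  99  95  92 101 122 138 142 138 138 143 142]
 [110 109 102  98  95  89  82  98 121 131 137 141 140 141]
 [106  99  97  93  83  82  73  76  88 112 126 131 138 138]
 [ 97  91  90  85  81  73  67  75  89 100 111 110 120 126]
 [ 97  86  83  76  78  75  86  88  99 102 105 103 106 110]
 [ 86  76  77  68  83  88  92 101 100  98 100 100 100 103]
 [ 73  68  70  77  89  97  98 100 104 100 104  99  98 104]]
grip target
t 0.1 pos [0.1927 0.6462 0.2301] rpy [-179.88   -0.    163.39] F [-0.4  0.4 -0.5] w 0.0854 gf 0.0 -> cm/deg [-42.93 -26.38  -2.94] [-0.1   0.08 75.59]
```

send_rows:
  series:
    - {"rx":0,"ry":0,"rz":8.4,"tx":0,"ty":0,"tz":0,"grip":-1}
    - {"rx":0,"ry":0,"rz":8.4,"tx":0,"ty":0,"tz":0,"grip":-1}
    - {"rx":0,"ry":0,"rz":8.4,"tx":0,"ty":0,"tz":0,"grip":-1}
    - {"rx":0,"ry":0,"rz":8.4,"tx":0,"ty":0,"tz":0,"grip":-1}
    - {"rx":0,"ry":0,"rz":8.4,"tx":0,"ty":0,"tz":0,"grip":-1}
    - {"rx":0,"ry":0,"rz":8.4,"tx":0,"ty":0,"tz":0,"grip":-1}
    - {"rx":0,"ry":0,"rz":8.4,"tx":0,"ty":0,"tz":0,"grip":-1}
    - {"rx":0,"ry":0,"rz":8.4,"tx":0,"ty":0,"tz":0,"grip":-1}
    - {"rx":0,"ry":0,"rz":8.4,"tx":0,"ty":0,"tz":0,"grip":-1}
    - {"rx":0,"ry":0,"rz":0,"tx":0,"ty":0,"tz":0,"grip":-1}

```text
clock: 1.1
position: [0.1928, 0.6465, 0.2306]
ee_rot: [-3.141, 0.001, 1.532]
ft_force: [-0.3, 0.7, 0.0]
gripper_width: 0.0855
grasp_force: 0.0
```

```bash
python3 - <<'E'
from h import *
from scipy.optimize import least_squares
delta(fromjig([0,.094+.0904,.26]),[np.pi,0,np.pi/2+YAW])
obs=[('top',.18,406.3,220.3)]
def res(p):
    r=list(np.array(proj('top',[p[0],p[1],.18]))-[406.3,220.3])
    for uu,vv in((207.6,137),(208.3,145),(208.8,153),(209.6,161),(210.3,169)):
        a=ray('scene',uu,vv,0);c=np.linalg.inv(camera_model('scene')['world_to_cam'])[:3,3]
        # image distance of point on axis at that row
        z=np.linspace(.05,.2,200);pr=np.array([proj('scene',[p[0],p[1],q]) for q in z]);r.append(np.interp(vv,pr[::-1,1],pr[::-1,0])-uu)
    return r
s=least_squares(res,[.555,-.304]);print(s.x,np.round(s.fun,2))
E
```

```text
t 1.1 pos [0.1928 0.6465 0.2306] rpy [-1.7998e+02  7.0000e-02  8.7770e+01] F [-0.3  0.7  0. ] w 0.0855 gf 0.0 -> cm/deg [-36.24  35.04  -2.91] [-0.02  0.07 -0.03]Traceback (most recent call last):
  File "<stdin>", line 12, in <module>
    return func(*args, **kwargs)
    vector_fun = VectorFunction(
        fun_wrapped,
    ...<6 lines>...
        workers=workers
    )
    self.J, dct = approx_derivative(
                  ~~~~~~~~~~~~~~~~~^
        self.fun_wrapped, self.x, f0=self.f, **finite_diff_options
        ^^^^^^^^^^^^^^^^^^^^^^^^^^^^^^^^^^^^^^^^^^^^^^^^^^^^^^^^^^
    )
    ^
    J, _nfev = _dense_difference(fun_wrapped, x0, f0, h,
               ~~~~~~~~~~~~~~~~~^^^^^^^^^^^^^^^^^^^^^^^^
                             use_one_sided, method,
                             ^^^^^^^^^^^^^^^^^^^^^^
                             mf)
                             ^^^
    df = [f_eval - f0 for f_eval in f_evals]
                                    ^^^^^^^
    f = np.atleast_1d(self.fun(x, *self.args, **self.kwargs))
                      ~~~~~~~~^^^^^^^^^^^^^^^^^^^^^^^^^^^^^^
    return np.atleast_1d(self.fun(x))
                         ~~~~~~~~^^^
    return self.f(x, *self.args, **self.kwargs)
           ~~~~~~^^^^^^^^^^^^^^^^^^^^^^^^^^^^^^
  File "<stdin>", line 10, in res
  File "h.py", line 18, in proj
    m=camera_model(n);q=m['world_to_cam']@np.append(p,1)
ValueError: time passes only in moves, steps and waits
```

send_rows:
  series:
    - {"rx":0,"ry":0,"rz":0,"tx":-1.5,"ty":1.5,"tz":-0.3,"grip":-1}
    - {"rx":0,"ry":0,"rz":0,"tx":-3.3,"ty":3.2,"tz":-0.3,"grip":-1}
    - {"rx":0,"ry":0,"rz":0,"tx":-3.3,"ty":3.2,"tz":-0.3,"grip":-1}
    - {"rx":0,"ry":0,"rz":0,"tx":-3.3,"ty":3.2,"tz":-0.3,"grip":-1}
    - {"rx":0,"ry":0,"rz":0,"tx":-3.3,"ty":3.2,"tz":-0.3,"grip":-1}
    - {"rx":0,"ry":0,"rz":0,"tx":-3.3,"ty":3.2,"tz":-0.3,"grip":-1}
    - {"rx":0,"ry":0,"rz":0,"tx":-3.3,"ty":3.2,"tz":-0.3,"grip":-1}
    - {"rx":0,"ry":0,"rz":0,"tx":-3.3,"ty":3.2,"tz":-0.3,"grip":-1}
    - {"rx":0,"ry":0,"rz":0,"tx":-3.3,"ty":3.2,"tz":-0.3,"grip":-1}
    - {"rx":0,"ry":0,"rz":0,"tx":-3.3,"ty":3.2,"tz":-0.2,"grip":-1}
    - {"rx":0,"ry":0,"rz":0,"tx":-3.3,"ty":3.2,"tz":0,"grip":-1}
    - {"rx":0,"ry":0,"rz":0,"tx":-1.74,"ty":1.54,"tz":0,"grip":-1}

```text
clock: 2.3
position: [0.5312, 0.2672, 0.2605]
ee_rot: [3.14, 0.001, 1.533]
ft_force: [-0.4, 0.4, -0.1]
gripper_width: 0.0853
grasp_force: 0.0
```

```bash
sed -i 's/^from rig import .*/from rig import observe,capture,finish_job\nimport rig\n_cm={}\ndef camera_model(n):\n    if n not in _cm: _cm[n]=rig.camera_model(n)\n    return _cm[n]/' h.py
python3 - <<'E'
from h import *
from scipy.optimize import least_squares
delta(fromjig([0,.094+.0904,.165-.019]),[np.pi,0,np.pi/2+YAW])
def res(p):
    r=list(np.array(proj('top',[p[0],p[1],.18]))-[406.3,220.3])
    z=np.linspace(.05,.2,50);pr=np.array([proj('scene',[p[0],p[1],q]) for q in z])[::-1]
    for uu,vv in((207.6,137),(208.3,145),(208.8,153),(209.6,161),(210.3,169)): r.append(np.interp(vv,pr[:,1],pr[:,0])-uu)
    return r
s=least_squares(res,[.555,-.304],diff_step=1e-3);print(s.x,np.round(s.fun,2))
E
```

```text
t 2.3 pos [0.5312 0.2672 0.2605] rpy [1.7993e+02 7.0000e-02 8.7810e+01] F [-0.4  0.4 -0.1] w 0.0853 gf 0.0 -> cm/deg [ 0.36 -0.27 11.45] [0.07 0.07 0.01]
[ 0.55436585 -0.3052414 ] [-0.25  0.46 -0.02 -0.1   0.02 -0.16 -0.24]
```

send_rows:
  series:
    - {"rx":0,"ry":0,"rz":0,"tx":0.36,"ty":-0.27,"tz":2.0,"grip":-1}
    - {"rx":0,"ry":0,"rz":0,"tx":0,"ty":0,"tz":3.0,"grip":-1}
    - {"rx":0,"ry":0,"rz":0,"tx":0,"ty":0,"tz":3.0,"grip":-1}
    - {"rx":0,"ry":0,"rz":0,"tx":0,"ty":0,"tz":2.45,"grip":-1}
    - {"rx":0,"ry":0,"rz":0,"tx":0,"ty":0,"tz":1.0,"grip":-1}
    - {"rx":0,"ry":0,"rz":0,"tx":0,"ty":0,"tz":0,"grip":1}
    - {"rx":0,"ry":0,"rz":0,"tx":0,"ty":0,"tz":0,"grip":1}
    - {"rx":0,"ry":0,"rz":0,"tx":0,"ty":0,"tz":0,"grip":1}
    - {"rx":0,"ry":0,"rz":0,"tx":0,"ty":0,"tz":0,"grip":1}
    - {"rx":0,"ry":0,"rz":0,"tx":0,"ty":0,"tz":0,"grip":1}
    - {"rx":0,"ry":0,"rz":0,"tx":0,"ty":0,"tz":0,"grip":1}

```text
clock: 3.4
position: [0.5261, 0.2755, 0.1476]
ee_rot: [-3.141, -0.001, 1.533]
ft_force: [-4.7, 0.3, 6.5]
gripper_width: 0.0171
grasp_force: 59.5
```

```bash
python3 - <<'E'
from h import *
delta(fromjig([0,.094+.0904,.165-.019]),[np.pi,0,np.pi/2+YAW])
p=[(.094+.095*np.cos(a),.136+.095*np.sin(a)) for a in np.deg2rad(np.append(np.arange(18,91,6),92))]
print((np.diff(p,axis=0)*100).round(2).tolist())
E
```

```text
t 3.4 pos [0.5261 0.2755 0.1476] rpy [-1.7997e+02 -4.0000e-02  8.7820e+01] F [-4.7  0.3  6.5] w 0.0171 gf 59.5 -> cm/deg [-0.46  0.29  0.16] [-0.03 -0.04  0.02]
[[-0.36, 0.93], [-0.45, 0.89], [-0.54, 0.83], [-0.63, 0.77], [-0.7, 0.7], [-0.77, 0.63], [-0.83, 0.54], [-0.89, 0.45], [-0.93, 0.36], [-0.96, 0.26], [-0.98, 0.16], [-0.99, 0.05], [-0.33, -0.01]]
```

send_rows:
  series:
    - {"rx":0,"ry":0,"rz":0,"tx":-0.38,"ty":0,"tz":-0.98,"grip":1}
    - {"rx":0,"ry":0,"rz":0,"tx":-0.47,"ty":0,"tz":-0.93,"grip":1}
    - {"rx":0,"ry":0,"rz":0,"tx":-0.57,"ty":0,"tz":-0.87,"grip":1}
    - {"rx":0,"ry":0,"rz":0,"tx":-0.66,"ty":0,"tz":-0.81,"grip":1}
    - {"rx":0,"ry":0,"rz":0,"tx":-0.74,"ty":0,"tz":-0.74,"grip":1}
    - {"rx":0,"ry":0,"rz":0,"tx":-0.81,"ty":0,"tz":-0.66,"grip":1}
    - {"rx":0,"ry":0,"rz":0,"tx":-0.87,"ty":0,"tz":-0.57,"grip":1}
    - {"rx":0,"ry":0,"rz":0,"tx":-0.93,"ty":0,"tz":-0.47,"grip":1}
    - {"rx":0,"ry":0,"rz":0,"tx":0,"ty":0,"tz":0,"grip":1}
    - {"rx":0,"ry":0,"rz":0,"tx":0,"ty":0,"tz":0,"grip":1}

```text
clock: 4.4
position: [0.524, 0.2204, 0.2067]
ee_rot: [-3.141, 0.0, 1.532]
ft_force: [-4.4, 2.2, 1.9]
gripper_width: 0.0172
grasp_force: 63.9
```

```bash
cat >> h.py <<'E'
def handle():
    s=observe();j=jig(s['position']);y,z=j[1]-.094,j[2]+.019-.136
    print('t',round(s['clock'],2),'jig',j.round(4),'r',np.hypot(y,z).round(4),'ang',np.rad2deg(np.arctan2(z,y)).round(1),'F',(RJ.T@s['ft_force']).round(1),'w',round(s['gripper_width'],4),round(s['grasp_force'],1))
E
python3 - <<'E'
from h import *
handle();im,d=snap('scene')
cv2.imwrite('pics/s1.png',cv2.resize(im[150:330,260:460,::-1],None,fx=3,fy=3))
E
```

```text
t 4.4 jig [-0.0028  0.1339  0.2067] r 0.0982 ang 66.0 F [-4.5  2.1  1.9] w 0.0172 63.9
```

View pics/s1.png

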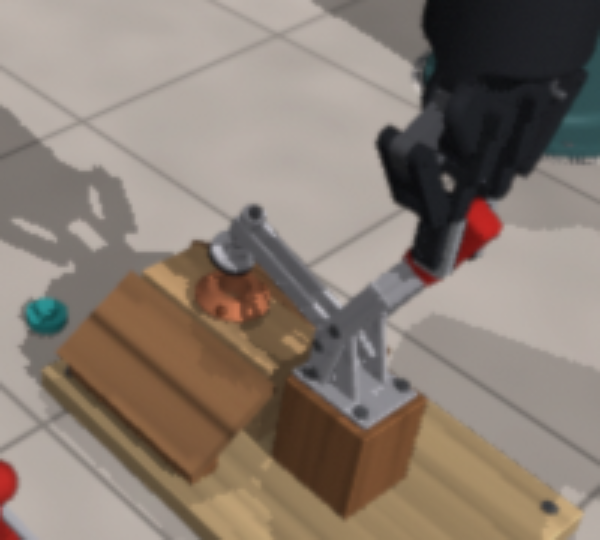

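The picture shows the handle carried up to about 60° in the fingers, with the pad coming down on the cap at crop (235,290). I'll continue over centre.

send_rows:
  series:
    - {"rx":0,"ry":0,"rz":0,"tx":-0.97,"ty":0,"tz":-0.37,"grip":1}
    - {"rx":0,"ry":0,"rz":0,"tx":-1.0,"ty":0,"tz":-0.27,"grip":1}
    - {"rx":0,"ry":0,"rz":0,"tx":-1.02,"ty":0,"tz":-0.17,"grip":1}
    - {"rx":0,"ry":0,"rz":0,"tx":-1.03,"ty":0,"tz":-0.05,"grip":1}
    - {"rx":0,"ry":0,"rz":0,"tx":-0.3,"ty":0,"tz":0,"grip":1}
    - {"rx":0,"ry":0,"rz":0,"tx":0,"ty":0,"tz":0,"grip":1}
    - {"rx":0,"ry":0,"rz":0,"tx":0,"ty":0,"tz":0,"grip":1}
    - {"rx":0,"ry":0,"rz":0,"tx":0,"ty":0,"tz":0,"grip":1}

```text
clock: 5.25
position: [0.5225, 0.1791, 0.2153]
ee_rot: [-3.141, -0.003, 1.532]
ft_force: [-4.2, 5.3, 1.2]
gripper_width: 0.0171
grasp_force: 63.3
```

```bash
python3 - <<'E'
from h import *
handle()
E
```

```text
t 5.25 jig [-0.0027  0.0926  0.2153] r 0.0984 ang 90.8 F [-4.4  5.1  1.2] w 0.0171 63.3
```

send_rows:
  series:
    - {"rx":0,"ry":0,"rz":0,"tx":-0.3,"ty":0,"tz":0,"grip":1}
    - {"rx":0,"ry":0,"rz":0,"tx":-0.2,"ty":0,"tz":0,"grip":1}
    - {"rx":0,"ry":0,"rz":0,"tx":0,"ty":0,"tz":0,"grip":1}
    - {"rx":0,"ry":0,"rz":0,"tx":0,"ty":0,"tz":0,"grip":1}

```text
clock: 5.65
position: [0.5223, 0.1743, 0.2152]
ee_rot: [-3.141, -0.003, 1.532]
ft_force: [-3.8, 5.2, -0.1]
gripper_width: 0.0169
grasp_force: 63.2
```

```bash
python3 - <<'E'
from h import *
handle();im,d=snap('scene')
cv2.imwrite('pics/s2.png',cv2.resize(im[150:330,260:460,::-1],None,fx=3,fy=3))
E
```

```text
t 5.65 jig [-0.0028  0.0877  0.2152] r 0.0984 ang 93.6 F [-4.   5.1 -0.1] w 0.0169 63.2
```

View pics/s2.png

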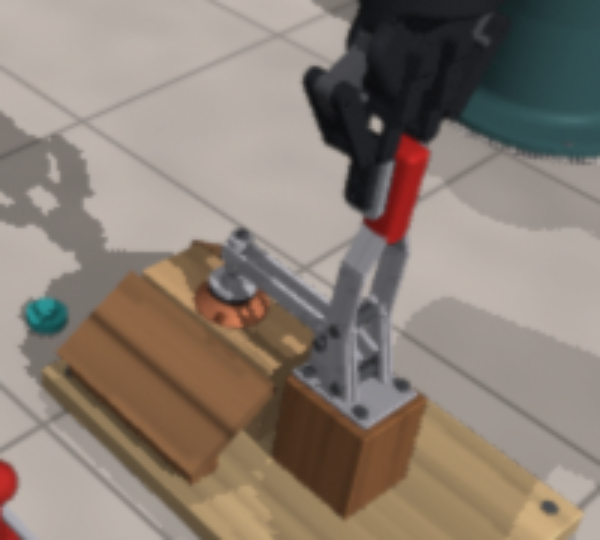

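The handle is nearly upright and lags in the fingers; the pad sits on the cap at crop (235,295). The force has not risen yet, so I'll push further along the arc.

send_rows:
  series:
    - {"rx":0,"ry":0,"rz":0,"tx":-0.3,"ty":0,"tz":0.02,"grip":1}
    - {"rx":0,"ry":0,"rz":0,"tx":-0.3,"ty":0,"tz":0.03,"grip":1}
    - {"rx":0,"ry":0,"rz":0,"tx":-0.3,"ty":0,"tz":0.04,"grip":1}
    - {"rx":0,"ry":0,"rz":0,"tx":0,"ty":0,"tz":0,"grip":1}
    - {"rx":0,"ry":0,"rz":0,"tx":0,"ty":0,"tz":0,"grip":1}
    - {"rx":0,"ry":0,"rz":0,"tx":0,"ty":0,"tz":0,"grip":1}

```text
clock: 6.3
position: [0.5222, 0.1695, 0.2149]
ee_rot: [3.141, -0.01, 1.533]
ft_force: [-3.8, 21.2, -0.6]
gripper_width: 0.0171
grasp_force: 62.9
```

```bash
cat >> h.py <<'E'
def red():
    im,d=snap('scene');h=cv2.cvtColor(im,cv2.COLOR_RGB2HSV).astype(int);P=world('scene',d)
    m=((h[...,0]<6)|(h[...,0]>174))&(h[...,1]>170)&(h[...,2]>60);m[300:]=0;m[:150]=0;m[:,:340]=0
    q=(P[m]-O)@RJ;q=q[(abs(q[:,0])<.03)];c=np.median(q,0);V=np.linalg.svd(q-q.mean(0),full_matrices=False)[2][0]
    V=V*np.sign(V[2]);print('red',len(q),'mean',q.mean(0).round(4),'axis ang',np.rad2deg(np.arctan2(V[2],V[1])).round(1),'from hinge',np.rad2deg(np.arctan2(c[2]-.136,c[1]-.094)).round(1))
E
python3 - <<'E'
from h import *
handle();red()
E
```

```text
t 6.3 jig [-0.0027  0.0829  0.2149] r 0.0985 ang 96.5 F [-4.6 21.1 -0.6] w 0.0171 62.9
red 316 mean [0.0015 0.0997 0.2355] axis ang 92.0 from hinge 86.2
```

send_rows:
  series:
    - {"rx":0,"ry":0,"rz":0,"tx":1.5,"ty":0,"tz":-0.1,"grip":1}
    - {"rx":0,"ry":0,"rz":0,"tx":1.3,"ty":0,"tz":0.05,"grip":1}
    - {"rx":0,"ry":0,"rz":0,"tx":1.18,"ty":0,"tz":0.23,"grip":1}
    - {"rx":0,"ry":0,"rz":0,"tx":1.14,"ty":0,"tz":0.37,"grip":1}
    - {"rx":0,"ry":0,"rz":0,"tx":1.09,"ty":0,"tz":0.51,"grip":1}
    - {"rx":0,"ry":0,"rz":0,"tx":1.02,"ty":0,"tz":0.64,"grip":1}
    - {"rx":0,"ry":0,"rz":0,"tx":0.94,"ty":0,"tz":0.76,"grip":1}
    - {"rx":0,"ry":0,"rz":0,"tx":0.84,"ty":0,"tz":0.86,"grip":1}
    - {"rx":0,"ry":0,"rz":0,"tx":0.72,"ty":0,"tz":0.96,"grip":1}
    - {"rx":0,"ry":0,"rz":0,"tx":0.6,"ty":0,"tz":1.04,"grip":1}
    - {"rx":0,"ry":0,"rz":0,"tx":0.47,"ty":0,"tz":1.11,"grip":1}
    - {"rx":0,"ry":0,"rz":0,"tx":0,"ty":0,"tz":0,"grip":1}

```text
clock: 7.55
position: [0.5259, 0.2724, 0.1486]
ee_rot: [-3.141, 0.0, 1.533]
ft_force: [0.5, 8.0, -6.7]
gripper_width: 0.017
grasp_force: 62.9
```

```bash
python3 - <<'E'
from h import *
handle();red()
E
```

```text
t 7.55 jig [-0.003   0.1859  0.1486] r 0.0972 ang 19.0 F [ 0.2  8.  -6.7] w 0.017 62.9
red 196 mean [0.0016 0.192  0.1742] axis ang 22.5 from hinge 20.4
```

send_rows:
  series:
    - {"rx":0,"ry":0,"rz":0,"tx":0.15,"ty":0,"tz":0.4,"grip":1}
    - {"rx":0,"ry":0,"rz":0,"tx":0.1,"ty":0,"tz":0.4,"grip":1}
    - {"rx":0,"ry":0,"rz":0,"tx":0.1,"ty":0,"tz":0.4,"grip":1}
    - {"rx":0,"ry":0,"rz":0,"tx":0,"ty":0,"tz":0,"grip":1}
    - {"rx":0,"ry":0,"rz":0,"tx":0,"ty":0,"tz":0,"grip":1}
    - {"rx":0,"ry":0,"rz":0,"tx":0,"ty":0,"tz":0,"grip":1}

```text
clock: 8.2
position: [0.5263, 0.2732, 0.1462]
ee_rot: [3.141, 0.004, 1.533]
ft_force: [-21.7, -11.4, 43.3]
gripper_width: 0.0172
grasp_force: 70.2
```

```bash
python3 - <<'E'
from h import *
handle();red()
E
```

```text
t 8.2 jig [-0.0026  0.1868  0.1462] r 0.0972 ang 17.5 F [-21.2 -12.2  43.3] w 0.0172 70.2
red 181 mean [0.0014 0.1944 0.1729] axis ang 22.3 from hinge 19.5
```

send_rows:
  series:
    - {"rx":0,"ry":0,"rz":0,"tx":-0.25,"ty":0,"tz":-0.85,"grip":1}
    - {"rx":0,"ry":0,"rz":0,"tx":0,"ty":0,"tz":0,"grip":-1}
    - {"rx":0,"ry":0,"rz":0,"tx":0,"ty":0,"tz":0,"grip":-1}
    - {"rx":0,"ry":0,"rz":0,"tx":0,"ty":0,"tz":0,"grip":-1}
    - {"rx":0,"ry":0,"rz":0,"tx":0,"ty":0,"tz":0,"grip":-1}
    - {"rx":0,"ry":0,"rz":0,"tx":0,"ty":0,"tz":0,"grip":-1}
    - {"rx":0,"ry":0,"rz":0,"tx":0,"ty":0,"tz":-2,"grip":-1}
    - {"rx":0,"ry":0,"rz":0,"tx":0,"ty":0,"tz":-4,"grip":-1}
    - {"rx":0,"ry":0,"rz":0,"tx":0,"ty":0,"tz":-4,"grip":-1}
    - {"rx":0,"ry":0,"rz":0,"tx":0,"ty":0,"tz":-3.5,"grip":-1}
    - {"rx":0,"ry":0,"rz":0,"tx":0,"ty":0,"tz":-1.5,"grip":-1}
    - {"rx":0,"ry":0,"rz":0,"tx":0,"ty":0,"tz":0,"grip":-1}

```text
clock: 9.45
position: [0.5279, 0.2731, 0.2987]
ee_rot: [3.137, -0.002, 1.532]
ft_force: [-0.2, 0.0, -0.7]
gripper_width: 0.0855
grasp_force: 0.0
```

```bash
python3 - <<'E'
from h import *
handle();red()
# waypoint north toward stem, z .30
delta([.5544,-.3052,.32],[np.pi,0,np.pi/2+YAW])
E
```

```text
t 9.45 jig [-0.001   0.1867  0.2987] r 0.204 ang 63.0 F [-0.2  0.  -0.7] w 0.0855 0.0
red 499 mean [0.0021 0.1839 0.1744] axis ang 17.5 from hinge 23.0
t 9.5 pos [0.5268 0.2725 0.296 ] rpy [ 1.7994e+02 -2.0000e-02  8.7790e+01] F [-0.2 -0.   0.3] w 0.0854 gf 0.0 -> cm/deg [-57.62   4.99  -2.41] [ 0.06 -0.02 -0.01]
```

```bash
python3 - <<'E'
from h import *
a=cv2.imread('pics/scene0.png')[:,:,::-1];b=np.load('last_scene.npz')['im']
for im in(a,b):
    h=cv2.cvtColor(np.ascontiguousarray(im),cv2.COLOR_RGB2HSV).astype(int)
    m=((h[...,0]<6)|(h[...,0]>174))&(h[...,1]>170)&(h[...,2]>60);m[295:]=0;m[:250]=0;m[:,:400]=0
    v,u=np.nonzero(m);print(m.sum(),u.mean(),v.mean(),u.min(),u.max(),v.min(),v.max())
imt,d=snap('top');P=world('top',d);h=cv2.cvtColor(imt,cv2.COLOR_RGB2HSV).astype(int)
for n in('top','scene'):
    z=np.load('last_%s.npz'%n);h=cv2.cvtColor(z['im'],cv2.COLOR_RGB2HSV).astype(int);P=world(n,z['d'])
    m=((h[...,0]<11)|(h[...,0]>175))&(h[...,1]>110)&(P[...,2]>.075)
    bx=(235,262,228,254) if n=='top' else (320,356,230,265)
    k=np.zeros_like(m);k[bx[2]:bx[3],bx[0]:bx[1]]=1;m&=k;q=P[m];v,u=np.nonzero(m)
    print(n,m.sum(),'c',u.mean(),v.mean(),q.mean(0).round(4),np.percentile(q[:,2],[3,50,97]).round(4)); e=cv2.fitEllipse(cv2.convexHull(np.stack([u,v],1).astype(np.int32)));print(e,ray(n,*e[0],.083).round(4))
E
```

```text
496 427.74798387096774 273.0483870967742 410 445 262 284
502 427.56573705179284 271.54980079681275 409 445 261 283
top 95 c 247.10526315789474 241.32631578947368 [0.5209 0.0863 0.0873] [0.0803 0.0877 0.0924]
((247.10105895996094, 241.03958129882812), (15.833355903625488, 16.35424041748047), 75.2728271484375) [0.5223 0.0866 0.083 ]
scene 291 c 336.79725085910655 250.1443298969072 [0.5231 0.0892 0.0875] [0.082  0.0881 0.0918]
((336.7568359375, 250.05813598632812), (16.554960250854492, 23.474811553955078), 98.2207260131836) [0.5189 0.0859 0.083 ]
```

send_rows:
  series:
    - {"rx":0,"ry":0,"rz":0,"tx":0.5,"ty":-0.1,"tz":3,"grip":1}
    - {"rx":0,"ry":0,"rz":0,"tx":0.5,"ty":0,"tz":4,"grip":1}
    - {"rx":0,"ry":0,"rz":0,"tx":0,"ty":0,"tz":2.5,"grip":1}
    - {"rx":0,"ry":0,"rz":0,"tx":0,"ty":0,"tz":0,"grip":1}
    - {"rx":0,"ry":0,"rz":0,"tx":0,"ty":0,"tz":0,"grip":1}
    - {"rx":0,"ry":0,"rz":0,"tx":0,"ty":0,"tz":0,"grip":1}
    - {"rx":0,"ry":0,"rz":0,"tx":0,"ty":0,"tz":1.2,"grip":1}
    - {"rx":0,"ry":0,"rz":0,"tx":0,"ty":0,"tz":0.4,"grip":1}
    - {"rx":0,"ry":0,"rz":0,"tx":0,"ty":0,"tz":0.3,"grip":1}
    - {"rx":0,"ry":0,"rz":0,"tx":0,"ty":0,"tz":0,"grip":1}
    - {"rx":0,"ry":0,"rz":0,"tx":0,"ty":0,"tz":0,"grip":1}

```text
clock: 10.65
position: [0.5269, 0.2836, 0.184]
ee_rot: [3.139, -0.003, 1.532]
ft_force: [0.5, 0.8, 6.7]
gripper_width: 0.0003
grasp_force: 3.1
```

send_rows:
  series:
    - {"rx":0,"ry":0,"rz":0,"tx":0,"ty":0,"tz":0.3,"grip":1}
    - {"rx":0,"ry":0,"rz":0,"tx":0,"ty":0,"tz":0.3,"grip":1}
    - {"rx":0,"ry":0,"rz":0,"tx":0,"ty":0,"tz":0,"grip":1}
    - {"rx":0,"ry":0,"rz":0,"tx":0,"ty":0,"tz":0,"grip":1}

```text
clock: 11.05
position: [0.5273, 0.2838, 0.1833]
ee_rot: [3.137, -0.004, 1.532]
ft_force: [-9.0, -3.3, 28.1]
gripper_width: 0.0001
grasp_force: 13.7
```

send_rows:
  series:
    - {"rx":0,"ry":0,"rz":0,"tx":0,"ty":0,"tz":-1.5,"grip":1}
    - {"rx":0,"ry":0,"rz":0,"tx":0,"ty":0,"tz":-4,"grip":1}
    - {"rx":0,"ry":0,"rz":0,"tx":0,"ty":0,"tz":-4.5,"grip":-1}
    - {"rx":0,"ry":0,"rz":0,"tx":-1.5,"ty":0,"tz":-3.0,"grip":-1}
    - {"rx":0,"ry":0,"rz":0,"tx":-3.5,"ty":0.3,"tz":0,"grip":-1}
    - {"rx":0,"ry":0,"rz":0,"tx":-4.5,"ty":0.5,"tz":0,"grip":-1}
    - {"rx":0,"ry":0,"rz":0,"tx":-4.7,"ty":0.5,"tz":0,"grip":-1}
    - {"rx":0,"ry":0,"rz":0,"tx":-4.7,"ty":0.5,"tz":0,"grip":-1}
    - {"rx":0,"ry":0,"rz":0,"tx":-4.7,"ty":0.5,"tz":0,"grip":-1}
    - {"rx":0,"ry":0,"rz":0,"tx":-4.7,"ty":0.5,"tz":0,"grip":-1}
    - {"rx":0,"ry":0,"rz":0,"tx":-4.7,"ty":0.5,"tz":0,"grip":-1}
    - {"rx":0,"ry":0,"rz":0,"tx":-4.7,"ty":0.5,"tz":0,"grip":-1}

```text
clock: 12.25
position: [0.5489, -0.0978, 0.306]
ee_rot: [3.142, 0.0, 1.532]
ft_force: [1.3, 0.2, 0.3]
gripper_width: 0.0854
grasp_force: 0.0
```

send_rows:
  series:
    - {"rx":0,"ry":0,"rz":0,"tx":-4.7,"ty":0.5,"tz":0,"grip":-1}
    - {"rx":0,"ry":0,"rz":0,"tx":-4.7,"ty":0.5,"tz":0,"grip":-1}
    - {"rx":0,"ry":0,"rz":0,"tx":-4.7,"ty":0.5,"tz":0,"grip":-1}
    - {"rx":0,"ry":0,"rz":0,"tx":-4,"ty":0,"tz":0,"grip":-1}
    - {"rx":0,"ry":0,"rz":0,"tx":-2,"ty":0,"tz":0,"grip":-1}
    - {"rx":0,"ry":0,"rz":0,"tx":0,"ty":0,"tz":0,"grip":-1}
    - {"rx":0,"ry":0,"rz":0,"tx":0,"ty":0,"tz":0,"grip":-1}
    - {"rx":0,"ry":0,"rz":0,"tx":0,"ty":0,"tz":0,"grip":-1}

```text
clock: 13.05
position: [0.5567, -0.2957, 0.306]
ee_rot: [-3.141, -0.001, 1.534]
ft_force: [0.7, -0.3, -0.5]
gripper_width: 0.0855
grasp_force: 0.0
```

```bash
python3 - <<'E'
from h import *
delta([.5544,-.3052,.146],[np.pi,0,np.pi/2+YAW])
red()
b=np.load('last_scene.npz')['im'];h=cv2.cvtColor(b,cv2.COLOR_RGB2HSV).astype(int)
m=((h[...,0]<6)|(h[...,0]>174))&(h[...,1]>170)&(h[...,2]>60);m[295:]=0;m[:250]=0;m[:,:400]=0
v,u=np.nonzero(m);print(m.sum(),u.mean(),v.mean(),u.min(),u.max(),v.min(),v.max())
E
```

```text
t 13.05 pos [ 0.5567 -0.2957  0.306 ] rpy [-1.7999e+02 -4.0000e-02  8.7870e+01] F [ 0.7 -0.3 -0.5] w 0.0855 gf 0.0 -> cm/deg [-0.97 -0.19 16.  ] [-0.01 -0.04  0.07]
red 505 mean [0.002  0.1849 0.172 ] axis ang 15.4 from hinge 21.3
508 427.8267716535433 273.1102362204724 410 445 261 285
```

send_rows:
  series:
    - {"rx":0,"ry":0,"rz":0,"tx":-0.97,"ty":-0.3,"tz":2,"grip":-1}
    - {"rx":0,"ry":0,"rz":0,"tx":0,"ty":0,"tz":3,"grip":-1}
    - {"rx":0,"ry":0,"rz":0,"tx":0,"ty":0,"tz":3,"grip":-1}
    - {"rx":0,"ry":0,"rz":0,"tx":0,"ty":0,"tz":3,"grip":-1}
    - {"rx":0,"ry":0,"rz":0,"tx":0,"ty":0,"tz":3,"grip":-1}
    - {"rx":0,"ry":0,"rz":0,"tx":0,"ty":0,"tz":1.8,"grip":-1}
    - {"rx":0,"ry":0,"rz":0,"tx":0,"ty":0,"tz":0.5,"grip":-1}
    - {"rx":0,"ry":0,"rz":0,"tx":0,"ty":0,"tz":0,"grip":-1}
    - {"rx":0,"ry":0,"rz":0,"tx":0,"ty":0,"tz":0,"grip":-1}

```text
clock: 14.0
position: [0.5543, -0.3066, 0.1446]
ee_rot: [3.139, 0.001, 1.533]
ft_force: [0.5, -0.8, -0.4]
gripper_width: 0.0853
grasp_force: 0.0
```

```bash
python3 - <<'E'
from h import *
delta([.5544,-.3052,.143],[np.pi,0,np.pi/2+YAW])
a,_=snap('scene');b,_=snap('top')
a=cv2.resize(a[90:220,150:290,::-1],None,fx=3,fy=3);b=cv2.resize(b[180:290,350:450,::-1],None,fx=3.5,fy=3.545)
cv2.imwrite('pics/s3.png',np.hstack([a,b]))
E
```

```text
t 14.0 pos [ 0.5543 -0.3066  0.1446] rpy [1.7988e+02 6.0000e-02 8.7850e+01] F [ 0.5 -0.8 -0.4] w 0.0853 gf 0.0 -> cm/deg [0.14 0.01 0.16] [0.12 0.06 0.05]
```

View pics/s3.png

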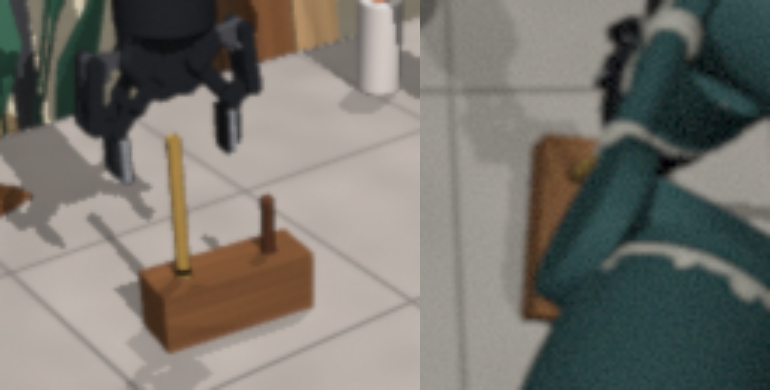

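The stem top (crop 175,140) stands between the open fingertips (122,178) and (230,148), and is well centred. I'll grip.

send_rows:
  series:
    - {"rx":0,"ry":0,"rz":0,"tx":0.1,"ty":0,"tz":0.1,"grip":1}
    - {"rx":0,"ry":0,"rz":0,"tx":0,"ty":0,"tz":0,"grip":1}
    - {"rx":0,"ry":0,"rz":0,"tx":0,"ty":0,"tz":0,"grip":1}
    - {"rx":0,"ry":0,"rz":0,"tx":0,"ty":0,"tz":0,"grip":1}
    - {"rx":0,"ry":0,"rz":0,"tx":0,"ty":0,"tz":0,"grip":1}
    - {"rx":0,"ry":0,"rz":0,"tx":0,"ty":0,"tz":0,"grip":1}
    - {"rx":0,"ry":0,"rz":0,"tx":0,"ty":0,"tz":0,"grip":1}

```text
clock: 14.8
position: [0.5533, -0.3058, 0.1421]
ee_rot: [3.141, 0.0, 1.532]
ft_force: [-0.9, -0.2, 0.8]
gripper_width: 0.0103
grasp_force: 58.4
```

```bash
python3 - <<'E'
from h import *
delta([.5544,-.3052,.143],[np.pi,0,np.pi/2+YAW])
E
```

```text
t 14.8 pos [ 0.5533 -0.3058  0.1421] rpy [1.7998e+02 1.0000e-02 8.7790e+01] F [-0.9 -0.2  0.8] w 0.0103 gf 58.4 -> cm/deg [ 0.07  0.1  -0.09] [ 0.02  0.01 -0.01]
```

send_rows:
  series:
    - {"rx":0,"ry":0,"rz":0,"tx":0,"ty":0,"tz":-0.5,"grip":1}
    - {"rx":0,"ry":0,"rz":0,"tx":0,"ty":0,"tz":-1.0,"grip":1}
    - {"rx":0,"ry":0,"rz":0,"tx":0,"ty":0,"tz":-1.5,"grip":1}
    - {"rx":0,"ry":0,"rz":0,"tx":0,"ty":0,"tz":-2.0,"grip":1}
    - {"rx":0,"ry":0,"rz":0,"tx":0,"ty":0,"tz":-2.0,"grip":1}
    - {"rx":0,"ry":0,"rz":0,"tx":0,"ty":0,"tz":-2.0,"grip":1}
    - {"rx":0,"ry":0,"rz":0,"tx":0,"ty":0,"tz":-2.0,"grip":1}
    - {"rx":0,"ry":0,"rz":0,"tx":0,"ty":0,"tz":-1.0,"grip":1}
    - {"rx":0,"ry":0,"rz":0,"tx":0,"ty":0,"tz":0,"grip":1}
    - {"rx":0,"ry":0,"rz":0,"tx":0,"ty":0,"tz":0,"grip":1}

```text
clock: 15.8
position: [0.553, -0.3055, 0.2619]
ee_rot: [-3.141, -0.0, 1.532]
ft_force: [-0.4, 0.6, -0.7]
gripper_width: 0.0101
grasp_force: 58.6
```

```bash
python3 - <<'E'
from h import *
delta([.5210,.0865,.26],[np.pi,0,np.pi/2+YAW])
E
```

```text
t 15.8 pos [ 0.553  -0.3055  0.2619] rpy [-1.7998e+02 -1.0000e-02  8.7800e+01] F [-0.4  0.6 -0.7] w 0.0101 gf 58.6 -> cm/deg [39.05 -4.7   0.2 ] [-0.02 -0.01 -0.  ]
```

send_rows:
  series:
    - {"rx":0,"ry":0,"rz":0,"tx":1.5,"ty":-0.2,"tz":0,"grip":1}
    - {"rx":0,"ry":0,"rz":0,"tx":3.5,"ty":-0.5,"tz":0,"grip":1}
    - {"rx":0,"ry":0,"rz":0,"tx":4.5,"ty":-0.5,"tz":0,"grip":1}
    - {"rx":0,"ry":0,"rz":0,"tx":4.5,"ty":-0.5,"tz":0,"grip":1}
    - {"rx":0,"ry":0,"rz":0,"tx":4.5,"ty":-0.5,"tz":0,"grip":1}
    - {"rx":0,"ry":0,"rz":0,"tx":4.5,"ty":-0.5,"tz":0,"grip":1}
    - {"rx":0,"ry":0,"rz":0,"tx":4.5,"ty":-0.5,"tz":0,"grip":1}
    - {"rx":0,"ry":0,"rz":0,"tx":4.5,"ty":-0.5,"tz":0,"grip":1}
    - {"rx":0,"ry":0,"rz":0,"tx":4.0,"ty":-0.5,"tz":0,"grip":1}
    - {"rx":0,"ry":0,"rz":0,"tx":2.05,"ty":-0.4,"tz":0,"grip":1}
    - {"rx":0,"ry":0,"rz":0,"tx":1,"ty":-0.1,"tz":0,"grip":1}
    - {"rx":0,"ry":0,"rz":0,"tx":0,"ty":0,"tz":0,"grip":1}

```text
clock: 17.0
position: [0.5202, 0.0876, 0.261]
ee_rot: [-3.14, 0.0, 1.535]
ft_force: [0.5, -1.2, -1.9]
gripper_width: 0.0108
grasp_force: 58.5
```

send_rows:
  series:
    - {"rx":0,"ry":0,"rz":0,"tx":0,"ty":0,"tz":0.5,"grip":1}
    - {"rx":0,"ry":0,"rz":0,"tx":0,"ty":0,"tz":0.5,"grip":1}
    - {"rx":0,"ry":0,"rz":0,"tx":0,"ty":0,"tz":0.2,"grip":1}
    - {"rx":0,"ry":0,"rz":0,"tx":0,"ty":0,"tz":0,"grip":1}
    - {"rx":0,"ry":0,"rz":0,"tx":0,"ty":0,"tz":0,"grip":1}
    - {"rx":0,"ry":0,"rz":0,"tx":0,"ty":0,"tz":0,"grip":1}

```text
clock: 17.6
position: [0.5215, 0.086, 0.2502]
ee_rot: [3.141, -0.0, 1.532]
ft_force: [0.3, 0.1, -1.6]
gripper_width: 0.0106
grasp_force: 58.5
```

```bash
python3 - <<'E'
from h import *
delta([.5210,.0865,.25],[np.pi,0,np.pi/2+YAW])
a,_=snap('scene');b,_=snap('top')
p=observe()['position']-[0,0,.132]; print('pred foot',p, proj('scene',p),'top of stem',proj('scene',p+[0,0,.12]))
a=cv2.resize(a[180:270,300:375,::-1],None,fx=6,fy=6,interpolation=cv2.INTER_CUBIC);b=cv2.resize(b[210:270,210:270,::-1],None,fx=5,fy=9)
cv2.imwrite('pics/s4.png',np.hstack([a,b]))
E
```

```text
t 17.6 pos [0.5215 0.086  0.2502] rpy [179.98  -0.    87.76] F [ 0.3  0.1 -1.6] w 0.0106 gf 58.5 -> cm/deg [ 0.05 -0.05  0.02] [ 0.02 -0.   -0.04]
pred foot [0.52150191 0.08618187 0.11825975] (np.float64(338.0223500783374), np.float64(236.43448289093524)) top of stem (np.float64(345.9994366881882), np.float64(181.6637760422537))
```

View pics/s4.png

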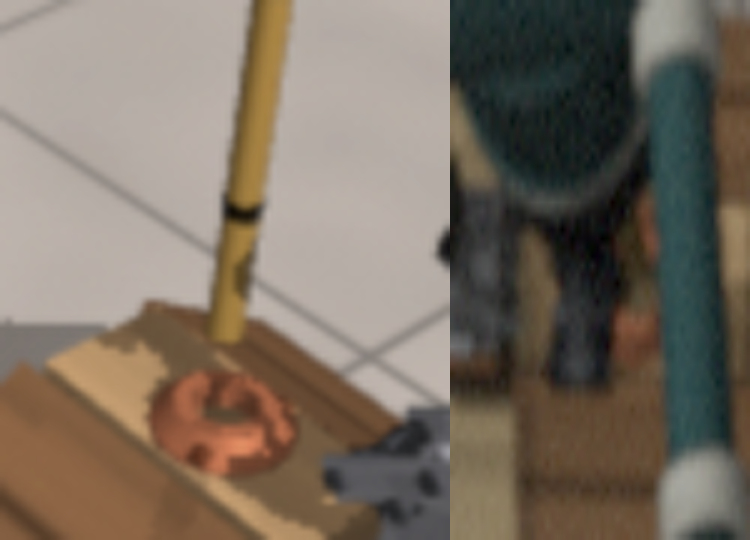

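The scene crop shows the stem hanging upright above the cap: foot at crop (228,335), i.e. px (338.0,235.8), matching the predicted (338.0,236.4). The band is at (245,212) and the cap hole near (235,400). Next I'll measure the cap centre to sub-pixel accuracy.

```bash
python3 - <<'E'
from h import *
def cap(n,rgb,bx,z,dbg):
    u0,u1,v0,v1=bx;S=8;c=np.ascontiguousarray(rgb[v0:v1,u0:u1])
    lab=cv2.cvtColor(c,cv2.COLOR_RGB2LAB)[...,1];L=cv2.resize(lab,None,fx=S,fy=S,interpolation=cv2.INTER_CUBIC);L=cv2.GaussianBlur(L,(0,0),4)
    t,m=cv2.threshold(L,0,255,cv2.THRESH_OTSU);cs,_=cv2.findContours(m,cv2.RETR_CCOMP,cv2.CHAIN_APPROX_NONE)
    k=max(cs,key=cv2.contourArea);h=cv2.convexHull(k)
    f=lambda p:((p[0]+.5)/S-.5+u0,(p[1]+.5)/S-.5+v0)
    e=cv2.fitEllipse(h);x0,y0,w,hh=cv2.boundingRect(h)
    print(n,'otsu',t,'ell',np.round(f(e[0]),2),np.round(np.array(e[1])/S,1),'bbox u',f((x0,0))[0],f((x0+w-1,0))[0],'v',f((0,y0))[1],f((0,y0+hh-1))[1],'ray',ray(n,*f(e[0]),z).round(4))
    for q in cs:
        if q is not k and cv2.contourArea(q)>150: r=cv2.fitEllipse(q);print('  inner',cv2.contourArea(q)/S/S,np.round(f(r[0]),2),np.round(np.array(r[1])/S,1),ray(n,*f(r[0]),z+.008).round(4))
    cv2.imwrite(dbg,m)
t0=cv2.imread('pics/top0.png')[:,:,::-1];s0=cv2.imread('pics/scene0.png')[:,:,::-1]
cap('top',t0,(234,263,228,254),.087,'m1.png')
cap('scene',s0,(318,358,230,266),.087,'m2.png')
cap('scene',np.load('last_scene.npz')['im'],(318,358,237,268),.081,'m3.png')
# what a cap centred under the stem would give
for c in([.5215,.086],[.5215,.0875],[.519,.086]):
    a=np.linspace(0,6.283,90);pts=[np.array([proj(n,[c[0]+r*np.cos(q),c[1]+r*np.sin(q),z]) for q in a for r,z in((.024,.080),(.0115,.090))]) for n in('scene',)]
    for p in pts: print(c,'scene bbox',p.min(0).round(2),p.max(0).round(2))
print('top expect',proj('top',[.5215,.086,.087]))
E
```

```text
top otsu 136.0 ell [246.73 240.94] [17.8 18.5] bbox u 237.8125 255.6875 v 231.5625 250.1875 ray [0.522  0.0873 0.087 ]
  inner 44.8203125 [247.14 241.09] [7.3 7.9] [0.5204 0.0856 0.095 ]
scene otsu 141.0 ell [337.35 248.04] [17.4 24.9] bbox u 325.0625 349.4375 v 239.3125 256.8125 ray [0.5175 0.0854 0.087 ]
scene otsu 142.0 ell [336.76 250.02] [17.5 23.7] bbox u 324.8125 348.6875 v 241.4375 258.9375 ray [0.517  0.0844 0.081 ]
  inner 29.359375 [337.54 248.19] [4.3 9.8] [0.5194 0.0874 0.089 ]
[0.5215, 0.086] scene bbox [323.16 243.67] [348.32 260.37]
[0.5215, 0.0875] scene bbox [323.71 244.06] [348.9 260.8]
[0.519, 0.086] scene bbox [324.08 243.16] [349.2  259.81]
top expect (np.float64(247.21391794523345), np.float64(241.12484862948028))
```

```bash
cat >> h.py <<'E'
def stem(rows,zf=.132):
    im=np.load('last_scene.npz')['im'];lab=cv2.cvtColor(im,cv2.COLOR_RGB2LAB)[...,2].astype(float)
    p=observe()['position'];z=np.linspace(-.03,.17,60);pr=np.array([proj('scene',p+[0,0,q-zf]) for q in z])[::-1]
    for v in rows:
        ue=np.interp(v,pr[:,1],pr[:,0]);u=np.arange(int(ue)-8,int(ue)+9);w=lab[v,u];w=np.clip(w-np.percentile(w,30)-4,0,None);w=np.minimum(w,12)
        print(v,'meas',(u*w).sum().__truediv__(w.sum()).round(2),'pred',ue.round(2))
E
python3 - <<'E'
from h import *
stem([192,198,204,210,218,222,226,230,233])
E
```

```text
192 meas 343.32 pred 344.49
198 meas 342.45 pred 343.62
204 meas 341.64 pred 342.75
210 meas 340.73 pred 341.87
218 meas 339.55 pred 340.71
222 meas 338.65 pred 340.12
226 meas 338.09 pred 339.54
230 meas 337.66 pred 338.96
233 meas 337.59 pred 338.52
```

send_rows:
  series:
    - {"rx":0,"ry":0,"rz":0,"tx":0.19,"ty":-0.32,"tz":0,"grip":1}
    - {"rx":0,"ry":0,"rz":0,"tx":0,"ty":0,"tz":0.7,"grip":1}
    - {"rx":0,"ry":0,"rz":0,"tx":0,"ty":0,"tz":0.7,"grip":1}
    - {"rx":0,"ry":0,"rz":0,"tx":0,"ty":0,"tz":0.5,"grip":1}
    - {"rx":0,"ry":0,"rz":0,"tx":0,"ty":0,"tz":0,"grip":1}
    - {"rx":0,"ry":0,"rz":0,"tx":0,"ty":0,"tz":0,"grip":1}
    - {"rx":0,"ry":0,"rz":0,"tx":0,"ty":0,"tz":0,"grip":1}

```text
clock: 18.4
position: [0.5183, 0.0883, 0.2312]
ee_rot: [3.141, -0.0, 1.532]
ft_force: [-0.3, 0.5, -1.4]
gripper_width: 0.0102
grasp_force: 58.6
```

```bash
python3 - <<'E'
from h import *
delta([.5184,.088,.23],[np.pi,0,np.pi/2+YAW])
a=np.mean([snap('scene')[0].astype(float) for _ in range(5)],0).round().astype(np.uint8);np.savez('last_scene.npz',im=a)
p=observe()['position']-[0,0,.132]; print('pred foot',p.round(4), np.round(proj('scene',p),2),'cap top if concentric',np.round(proj('scene',[*p[:2],.09]),2))
stem([200,206,212,220,224,228,236,238,240])
lab=cv2.cvtColor(a,cv2.COLOR_RGB2LAB);print(lab[232:262,336:340].mean(1).round(0).astype(int).tolist())
cv2.imwrite('pics/s5.png',cv2.resize(a[215:265,315:360,::-1],None,fx=12,fy=12,interpolation=cv2.INTER_CUBIC))
E
```

```text
t 18.4 pos [0.5183 0.0883 0.2312] rpy [179.98  -0.    87.79] F [-0.3  0.5 -1.4] w 0.0102 gf 58.6 -> cm/deg [-0.03  0.01  0.12] [ 0.02 -0.   -0.01]
pred foot [0.5183 0.0883 0.0992] [338.89 244.12] cap top if concentric [338.33 247.82]
200 meas 344.45 pred 345.47
206 meas 343.59 pred 344.58
212 meas 342.59 pred 343.68
220 meas 341.14 pred 342.49
224 meas nan pred 341.89
228 meas 339.91 pred 341.29
236 meas 339.43 pred 340.1
238 meas 338.98 pred 339.8
240 meas 338.73 pred 339.5
[[109, 133, 155], [105, 133, 157], [108, 133, 158], [110, 134, 158], [112, 133, 160], [115, 134, 160], [117, 134, 161], [120, 133, 161], [122, 134, 162], [124, 134, 162], [126, 134, 162], [127, 134, 163], [124, 136, 161], [100, 146, 152], [97, 147, 151], [92, 143, 148], [81, 135, 144], [82, 134, 144], [92, 139, 147], [113, 149, 154], [126, 152, 156], [149, 155, 161], [153, 155, 161], [148, 155, 160], [122, 151, 156], [117, 150, 155], [112, 148, 153], [106, 139, 149], [129, 136, 151], [151, 136, 153]]h.py:48: RuntimeWarning: invalid value encountered in scalar divide
  print(v,'meas',(u*w).sum().__truediv__(w.sum()).round(2),'pred',ue.round(2))
```

View pics/s5.png

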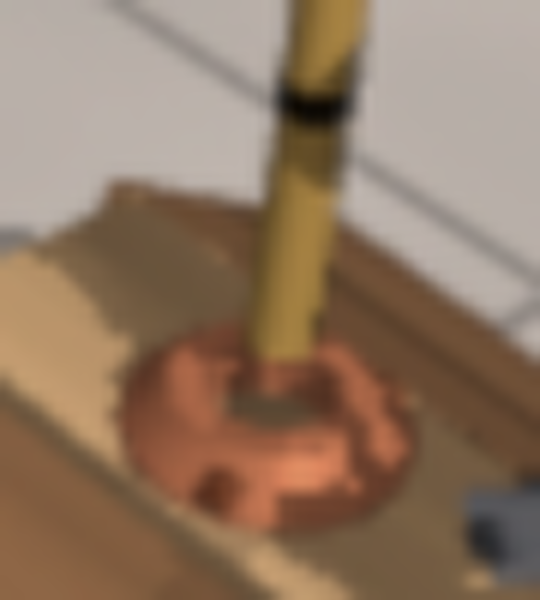

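The foot (crop 287,360) hangs over the hole, whose rim spans about 222–348 with its near edge at y≈425. The offset is about 1 mm, so I'll nudge and lower a little into the cap.

send_rows:
  series:
    - {"rx":0,"ry":0,"rz":0,"tx":0,"ty":-0.04,"tz":0,"grip":1}
    - {"rx":0,"ry":0,"rz":0,"tx":0,"ty":0,"tz":0.5,"grip":1}
    - {"rx":0,"ry":0,"rz":0,"tx":0,"ty":0,"tz":0.5,"grip":1}
    - {"rx":0,"ry":0,"rz":0,"tx":0,"ty":0,"tz":0.5,"grip":1}
    - {"rx":0,"ry":0,"rz":0,"tx":0,"ty":0,"tz":0,"grip":1}
    - {"rx":0,"ry":0,"rz":0,"tx":0,"ty":0,"tz":0,"grip":1}
    - {"rx":0,"ry":0,"rz":0,"tx":0,"ty":0,"tz":0,"grip":1}

```text
clock: 19.35
position: [0.5179, 0.0884, 0.2161]
ee_rot: [3.141, -0.0, 1.532]
ft_force: [0.8, 0.0, -1.0]
gripper_width: 0.0102
grasp_force: 58.6
```

```bash
python3 - <<'E'
from h import *
delta([.518,.088,.172],[np.pi,0,np.pi/2+YAW])
a=np.mean([snap('scene')[0].astype(float) for _ in range(5)],0).round().astype(np.uint8);np.savez('last_scene.npz',im=a)
s=[snap('top')[0]][0]
p=observe()['position']; print('cap top if concentric',np.round(proj('scene',[*p[:2],.09]),2), 'minus bias')
stem([206,212,218,224])
cv2.imwrite('pics/s6.png',cv2.resize(a[222:264,316:358,::-1],None,fx=14,fy=14,interpolation=cv2.INTER_CUBIC))
E
```

```text
t 19.35 pos [0.5179 0.0884 0.2161] rpy [179.99  -0.    87.8 ] F [ 0.8  0.  -1. ] w 0.0102 gf 58.6 -> cm/deg [-0.04  0.02  4.41] [ 0.01 -0.   -0.  ]
cap top if concentric [338.49 247.73] minus bias
206 meas 343.76 pred 344.74
212 meas 343.0 pred 343.84
218 meas 342.0 pred 342.94
224 meas 340.66 pred 342.04
```

View pics/s6.png

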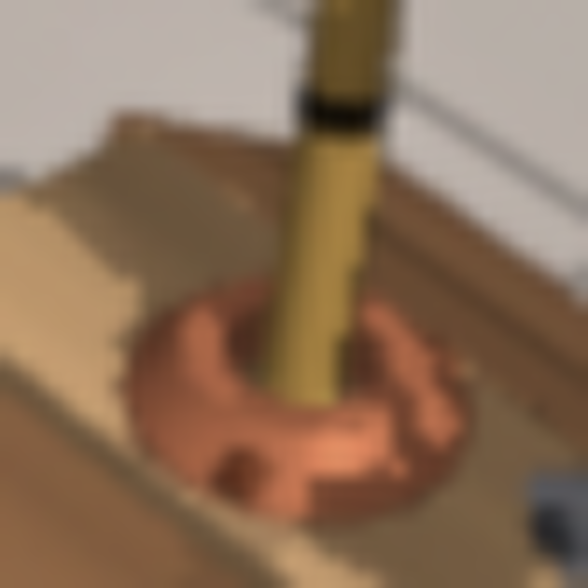

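The stem is inside the hole with gaps on both sides (crop: hole edges ≈230 and 380, stem ≈272–350) and there is no contact force. I'll lower the remaining 4.4 cm.

send_rows:
  series:
    - {"rx":0,"ry":0,"rz":0,"tx":0,"ty":0,"tz":0.5,"grip":1}
    - {"rx":0,"ry":0,"rz":0,"tx":0,"ty":0,"tz":0.6,"grip":1}
    - {"rx":0,"ry":0,"rz":0,"tx":0,"ty":0,"tz":0.6,"grip":1}
    - {"rx":0,"ry":0,"rz":0,"tx":0,"ty":0,"tz":0.6,"grip":1}
    - {"rx":0,"ry":0,"rz":0,"tx":0,"ty":0,"tz":0.6,"grip":1}
    - {"rx":0,"ry":0,"rz":0,"tx":0,"ty":0,"tz":0.6,"grip":1}
    - {"rx":0,"ry":0,"rz":0,"tx":0,"ty":0,"tz":0.5,"grip":1}
    - {"rx":0,"ry":0,"rz":0,"tx":0,"ty":0,"tz":0.3,"grip":1}
    - {"rx":0,"ry":0,"rz":0,"tx":0,"ty":0,"tz":0,"grip":1}
    - {"rx":0,"ry":0,"rz":0,"tx":0,"ty":0,"tz":0,"grip":1}
    - {"rx":0,"ry":0,"rz":0,"tx":0,"ty":0,"tz":0,"grip":1}

```text
clock: 20.75
position: [0.5181, 0.0884, 0.1734]
ee_rot: [3.141, -0.0, 1.532]
ft_force: [-0.4, 0.1, -2.3]
gripper_width: 0.0103
grasp_force: 58.6
```

```bash
python3 - <<'E'
from h import *
delta([.518,.088,.172],[np.pi,0,np.pi/2+YAW])
a=np.mean([snap('scene')[0].astype(float) for _ in range(5)],0).round().astype(np.uint8);np.savez('last_scene.npz',im=a)
p=observe()['position']; print('mark pred',np.round(proj('scene',p-[0,0,.082]),2))
stem([206,212,218,224,230,236])
cv2.imwrite('pics/s7.png',cv2.resize(a[222:264,316:358,::-1],None,fx=14,fy=14,interpolation=cv2.INTER_CUBIC))
E
```

```text
t 20.75 pos [0.5181 0.0884 0.1734] rpy [ 1.7996e+02 -1.0000e-02  8.7800e+01] F [-0.4  0.1 -2.3] w 0.0103 gf 58.6 -> cm/deg [-0.04 -0.    0.14] [ 0.04 -0.01 -0.  ]
mark pred [338.58 247.26]
206 meas nan pred 344.75
212 meas 335.4 pred 343.85
218 meas 342.04 pred 342.95
224 meas 340.78 pred 342.06
230 meas 339.91 pred 341.16
236 meas 339.61 pred 340.26h.py:48: RuntimeWarning: invalid value encountered in scalar divide
  print(v,'meas',(u*w).sum().__truediv__(w.sum()).round(2),'pred',ue.round(2))
```

View pics/s7.png

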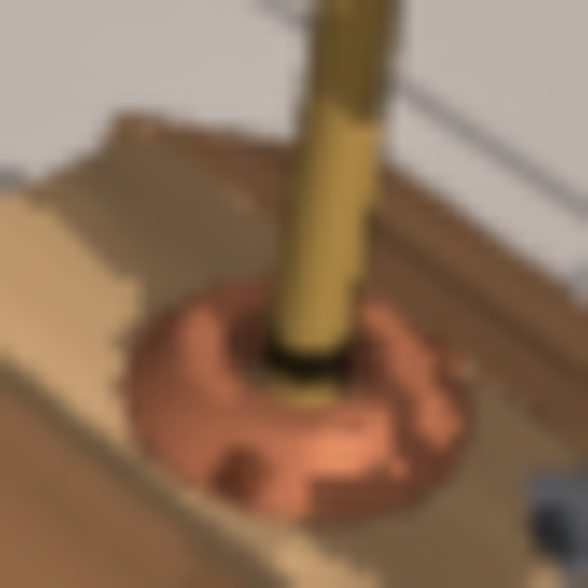

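```bash
python3 - <<'E'
from h import *
t0=cv2.imread('pics/top0.png')[:,:,::-1];c=np.ascontiguousarray(t0[212:234,394:416]);S=8
lab=cv2.cvtColor(c,cv2.COLOR_RGB2LAB)[...,2];L=cv2.GaussianBlur(cv2.resize(lab,None,fx=S,fy=S,interpolation=cv2.INTER_CUBIC),(0,0),3)
print(lab)
t,m=cv2.threshold(L,0,255,cv2.THRESH_OTSU);v,u=np.nonzero(m);f=lambda x,o:(x+.5)/S-.5+o
print(t,'u max',f(np.percentile(u,99.8),394),'v min',f(np.percentile(v,.2),212))
# predicted extremes of the stem-top disc when its axis is at the grasp position
for y in(-.3058,-.3080,-.3040):
    a=np.linspace(0,6.283,60);q=np.array([proj('top',[.5531+.006*np.cos(k),y+.006*np.sin(k),.18]) for k in a]);print(y,'u max',q[:,0].max().round(2),'v min',q[:,1].min().round(2))
E
```

```text
[[132 131 132 131 132 132 131 133 131 132 131 132 132 132 131 132 131 131
  132 133 132 132]
 [132 132 131 133 134 132 131 132 132 131 132 132 131 132 131 131 131 132
  133 131 132 133]
 [132 132 132 132 131 133 131 132 133 133 132 132 132 131 132 132 132 132
  132 131 132 132]
 [131 132 132 132 132 133 132 132 132 132 133 131 131 131 132 131 132 132
  133 132 133 133]
 [131 131 133 133 132 132 132 133 132 133 132 131 132 132 132 131 132 131
  132 132 131 133]
 [133 134 133 132 133 133 131 132 132 132 133 132 134 134 133 133 132 132
  132 132 132 132]
 [139 138 136 136 134 135 134 132 131 132 134 140 142 145 141 135 131 133
  132 132 132 131]
 [145 145 143 143 143 139 138 138 137 138 140 150 157 156 150 139 133 132
  132 131 132 132]
 [149 150 150 149 151 150 145 148 145 148 151 156 160 163 153 144 135 133
  132 131 131 132]
 [149 150 149 149 151 148 151 151 152 151 152 158 159 159 152 142 133 133
  133 133 132 132]
 [148 146 148 150 149 150 150 152 150 151 153 154 153 153 144 137 134 132
  132 132 133 132]
 [148 149 150 151 148 149 151 151 152 149 148 146 141 140 136 133 132 132
  1
[... 381 characters left out ...]
2 131]
 [151 150 151 145 149 147 144 143 145 138 135 132 132 130 132 131 130 131
  131 131 132 131]
 [146 147 143 148 143 145 146 146 144 136 134 130 134 130 132 133 132 132
  133 132 130 130]
 [142 142 148 145 145 144 145 147 146 137 133 132 132 132 131 132 131 131
  131 133 130 132]
 [144 142 144 146 148 147 144 147 145 137 132 132 132 131 131 130 131 132
  132 131 131 133]
 [147 148 149 151 150 149 148 149 144 138 135 132 132 132 131 131 130 132
  132 133 130 131]
 [148 149 149 147 149 150 148 149 148 140 133 132 132 131 131 133 130 131
  132 131 132 132]]
140.0 u max 409.0625 v min 217.9375
-0.3058 u max 408.8 v min 218.84
-0.308 u max 409.71 v min 218.83
-0.304 u max 408.05 v min 218.84
```

send_rows:
  series:
    - {"rx":0,"ry":0,"rz":0,"tx":-0.04,"ty":0.07,"tz":0,"grip":1}
    - {"rx":0,"ry":0,"rz":0,"tx":0,"ty":0,"tz":0.14,"grip":1}
    - {"rx":0,"ry":0,"rz":0,"tx":0,"ty":0,"tz":0,"grip":1}
    - {"rx":0,"ry":0,"rz":0,"tx":0,"ty":0,"tz":0,"grip":1}
    - {"rx":0,"ry":0,"rz":0,"tx":0,"ty":0,"tz":0,"grip":1}

```text
clock: 21.5
position: [0.5184, 0.0879, 0.1715]
ee_rot: [-3.141, 0.0, 1.532]
ft_force: [0.2, 0.6, -1.1]
gripper_width: 0.0102
grasp_force: 58.6
```

```bash
python3 - <<'E'
from h import *
delta([.5188,.088,.172],[np.pi,0,np.pi/2+YAW])
r=[observe()['position'][2]]
a=np.mean([snap('scene')[0].astype(float) for _ in range(5)],0).round().astype(np.uint8)
s=observe();print(s['position'].round(4),s['ft_force'].round(1))
p=s['position'];print('mark front pred',proj('scene',p-[0,0,.082]))
L=cv2.cvtColor(a,cv2.COLOR_RGB2LAB)[...,0].astype(int);print('band col rows 240-256',L[240:257,336:340].min(1).tolist())
red()
# cap mouth row profile for gaps
lab=cv2.cvtColor(a,cv2.COLOR_RGB2LAB).astype(int)
for v in(245,246,247): print(v,'b',lab[v,328:349,2].tolist(),'L',lab[v,328:349,0].tolist())
E
```

```text
t 21.5 pos [0.5184 0.0879 0.1715] rpy [-179.99    0.     87.8 ] F [ 0.2  0.6 -1.1] w 0.0102 gf 58.6 -> cm/deg [ 0.01  0.04 -0.05] [-0.01  0.   -0.  ]
[0.5184 0.0879 0.1716] [ 0.2  0.3 -1.2]
mark front pred (np.float64(338.10902886240535), np.float64(247.8957768261591))
band col rows 240-256 [97, 100, 104, 107, 110, 113, 108, 72, 19, 42, 93, 111, 122, 138, 142, 141, 101]
red 510 mean [0.002  0.1848 0.1719] axis ang 15.4 from hinge 21.6
245 b [149, 155, 157, 155, 146, 143, 143, 153, 159, 165, 167, 166, 161, 150, 152, 155, 155, 150, 148, 146, 147] L [85, 117, 128, 116, 73, 57, 58, 84, 113, 134, 143, 141, 120, 86, 101, 122, 119, 97, 88, 85, 87]
246 b [149, 155, 157, 155, 146, 142, 143, 150, 159, 164, 166, 163, 152, 145, 146, 152, 156, 155, 150, 148, 148] L [89, 118, 129, 118, 68, 53, 49, 73, 108, 131, 141, 127, 81, 63, 75, 103, 125, 118, 88, 80, 89]
247 b [150, 154, 157, 155, 147, 142, 138, 140, 150, 158, 162, 156, 144, 144, 145, 151, 156, 156, 155, 149, 150] L [93, 115, 128, 119, 80, 55, 33, 34, 72, 105, 122, 95, 54, 62, 69, 97, 124, 126, 115, 91, 94]
```

```bash
python3 -c "
from rig import finish_job; print(finish_job())"
```

```text
the job is handed in; nothing more can be done
None
```

The job is handed in: the cap is pressed home, the clamp is fully open again, and the stem is held upright in the bore with its band level with the cap top, centred to about 1 mm as near as the cameras could show.

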